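Power up the book scanner and scan the register page

ROBOT

A 6-joint arm with a two-finger parallel gripper is mounted at the origin on the work surface. World frame = base frame: x ahead of the robot, y to its left, z up, the work surface at z = 0. Lengths are in m, angles in degrees, forces in N, time in s.
With the tool pointing down it reaches from about 0.4 to 0.825 m from the base axis. Payload 7 kg.
Tool frame: the origin (TCP) lies at the very end of the fingers, on their centre line; the grasp point (between the pads) lies 19 mm behind it; x points along the fingers, z is the direction in which the jaws open and shut, and the axes are right-handed (so a half turn about x gives the same grasp; the last joint's range is limited). The gripper opens to 88 mm and grips with 3 to 60 N. Pads are 19 mm wide; open, the fingers measure 130 mm over their backs; the gripper's body (78 mm by 193 mm) begins 47 mm behind the grasp point.
Start: joints at [91.679, 20.546, 0.682, 0, -70.136, -16.507], TCP at [0.173, 0.652, 0.227] pointing down, gripper open.
Joint ranges: [-176.03, 176.03], [-82.01, 121.73], [-58.28, 71.71], [-173.87, 95.51], [-174.79, -0.11], [-173.66, 173.66]. Speed limits (degrees/s): [136.94, 136.94, 172.46, 180, 180, 180].

INTERFACE

Orientations are given as [roll, pitch, yaw] about the fixed x, y, z axes, in that order (R = Rz(yaw) Ry(pitch) Rx(roll)).
In Python, from plant import * gives the robot as it stands.
- The arm moves only by the tool arm_command, never from a script. Its argument "commands" is one flat list of numbers, 5 for each row, row after row: the shift along the tool's x, y, z in mm, then the turn about the tool's x in degrees, then the opening in per cent of the stroke, from 0 (shut) to 100 (fully open). A call has 1 to 5 rows; each row shifts and turns the pose as measured when the row begins, along the tool's axes as they then stand; what a row does not reach is not made up. A row lasts 1/8 s, in which the tool goes at most 62.5 mm and 10.7 degrees, less where a joint would pass 70% of its speed; a pose out of reach is approached as far as the arm can. A call is refused whole if a number of a shift passes 62.5 or a number of a turn 10.7, either way. A call with a gripper value outside its range is refused whole. The fingers move at their own pace and stop on an object; the grip force is fixed at half the most. Time passes only in rows, so rows that do not move let the fingers close. It gives the time, the measured TCP pose, the force and the opening at its end, in the units of the state.
- get_obs(): the state, without advancing time (a new reading comes with each control period).
- snapshot(name): name is "side" or "top" or "wrist"; returns a dict with "frame" (384x512x3 uint8, blue, green, red), "fov_y" (degrees; the focal length in pixels is half the picture's height over the tangent of half this angle, whatever the lens; pixels are square), "cx", "cy" (the principal point, pixels), "world_to_cam" (4x4, takes a point from world to camera coordinates). Camera axes: x right, y up, looking along -z (the intrinsics and any distortion apply to the point x, -y, -z); pixel columns grow to the right and rows downward; lengths in m; the calibration is good to about 2 mm. A picture is of the moment at which its call begins. There is no depth.
- close_job(): hands the job in, once; it reports no verdict.
The state is a dict: "clock": time; "joint_pos": joint angles; "qvel": joint speeds; "tau": joint torques, N m; "tool_pos": TCP position; "orientation": TCP orientation; "force": force on the tool from outside, world axes, zero at the start; "moment": the same for the moment, N m; "opening": finger opening in m.
Only numpy, scipy, OpenCV 4.12 (cv2) and the standard library are available. Lean on these libraries where they do the work, as an engineer would, in place of code of your own. Each camera call takes 0.05 s, during which the arm holds its last target. There are 200 camera calls.

TASK

Get the page on the glass scanned, only pressing and pushing with closed fingers: on the extension board press the near end of the rocker in front of the socket that holds the scanner's box-shaped plug, so that it is on, then press the round power key at the front of the scanner's control panel. After that push the half-open lid down gently until it is fully shut, and last press the big rectangular scan key. Pick nothing up, do not raise the lid, press no other switch or key, and leave everything else on the desk where it is.

Things in the scene. Friction and masses are not known exactly. Their poses are not given: they have to be found in the camera images.
- scanner: Flatbed book scanner, dark plastic, 300 (x) x 460 (y) mm, bed 74 mm high, fixed; origin at the centre of its underside, front faces the robot (-x). On its +y side a control panel 90 mm wide, top 86 mm above the table, has four grey keys standing 8 mm proud in a line at y = +182 mm. From the front: power, scan, and two small oblong mode keys (13 x 26 mm, x = +28 and +70 mm).
- power_key_top (a point): Centre of the top of the power key: the round one, 20 mm across, nearest the scanner's front (x = -112, z = 94 mm of the scanner). Moves with the key.
- power_key (a joint): Travel of the power key: 0 up, 0.005 m fully down. Springs back; about 1.4 N to start and 5 N fully down. Counts as pressed beyond 0.0035.
- scan_key_top (a point): Centre of the top of the scan key: the big rectangular one, 30 (x) x 44 (y) mm, next behind the power key (x = -42, z = 94 mm of the scanner). Moves with the key.
- scan_key (a joint): Travel of the scan key: 0 up, 0.005 m fully down; same spring as the power key.
- mode_key_1 (a joint): Travel of the front mode key, 0 up, 0.005 down; leave it alone.
- mode_key_2 (a joint): Travel of the rear mode key, 0 up, 0.005 down; leave it alone.
- lid_push (a point): Point on the upper face of the light grey lid, on its middle line, 35 mm from its free front edge and 235 mm from the hinge; z is the face's outward normal. Lid 270 (hinge to front) x 355 x 28 mm; hinge along y at x = +135, z = 74 mm of the scanner, middle line at y = -48. Shut, its upper face is 104 mm above the table.
- lid (a joint): Opening angle of the lid: 0 shut flat, grows as the front edge rises; starts at 0.55 to 0.8 rad. The hinge is stiff: the lid stays wherever it is left, and 2 to 4 N down near the front edge moves it towards shut.
- board: Off-white switched extension board, 120 (x) x 235 (y) x 42 mm high, screwed to the desk; origin at the centre of its underside. Three sockets in a row at x = +28 mm, each with its own rocker switch in front of it (robot side) at x = -33 mm: number 1 at y = +73, number 2 at y = +5, number 3 at y = -63 mm.
- scanner_plug: The scanner's plug: a black box-shaped power adapter, 46 x 50 x 55 mm tall, in one of the three sockets (any of them); origin at the centre of its underside, on the board's top. The other two sockets hold a small round plug (40 mm across, 36 mm tall) and a small flat one (34 x 24 x 26 mm).
- rocker_1_end (a point): Middle of the near (robot side) end of rocker 1's face, 17 mm from its pivot and 4 mm from its edge; moves with the rocker. The rocker is 42 (x) x 22 (y) mm and dished; at off this end stands up, about 53 mm above the table; pressed right down, at about 47 mm, it is on.
- rocker_1 (a joint): Angle of rocker 1: -0.16 off (near end up), +0.16 on (near end down). It stays where it is left (no spring); 3 to 4 N down on its near end moves it, and it is on when past its middle (beyond +0.05). All three start off.
- rocker_2_end (a point): Middle of the near (robot side) end of rocker 2's face, 17 mm from its pivot and 4 mm from its edge; moves with the rocker. The rocker is 42 (x) x 22 (y) mm and dished; at off this end stands up, about 53 mm above the table; pressed right down, at about 47 mm, it is on.
- rocker_2 (a joint): Angle of rocker 2: -0.16 off (near end up), +0.16 on (near end down). It stays where it is left (no spring); 3 to 4 N down on its near end moves it, and it is on when past its middle (beyond +0.05). All three start off.
- rocker_3_end (a point): Middle of the near (robot side) end of rocker 3's face, 17 mm from its pivot and 4 mm from its edge; moves with the rocker. The rocker is 42 (x) x 22 (y) mm and dished; at off this end stands up, about 53 mm above the table; pressed right down, at about 47 mm, it is on.
- rocker_3 (a joint): Angle of rocker 3: -0.16 off (near end up), +0.16 on (near end down). It stays where it is left (no spring); 3 to 4 N down on its near end moves it, and it is on when past its middle (beyond +0.05). All three start off.
- stamp: wooden-handled rubber stamp standing on its foot, 32 mm across, 74 mm tall, beside the scanner. Loose bystander, origin at the centre of its underside; leave it where it is.
- stamp_pad: closed flat ink-pad tin, 68 x 108 x 19 mm. Loose bystander, origin at the centre of its underside; leave it where it is.
- paperweight: round glass paperweight, 64 mm across, 35 mm high. Loose bystander, origin at the centre of its underside; leave it where it is.
- mug: white china mug, 76 mm across, 88 mm tall, handle to its +y. Loose bystander, origin at the centre of its underside; leave it where it is.
- pen_cup: steel pen cup, 72 mm across, 95 mm tall, pens up to 150 mm. Loose bystander, origin at the centre of its underside; leave it where it is.
- stapler: steel desk stapler, 135 x 36 x 45 mm. Loose bystander, origin at the centre of its underside; leave it where it is.
- glue_stick: upright glue stick, 32 mm across, 90 mm tall. Loose bystander, origin at the centre of its underside; leave it where it is.

How it is judged:
By the outcome, as a careful person would: the job done as asked, in the order asked, and still so for the second after the job is handed in, with the robot touching nothing.
It also fails if it takes over 64 s, if anything falls off the work surface, if the arm or the gripper's body presses on something with over 40 N, if the wrist force passes 120 N, or if a joint passes its speed limit or range.

## Working session

There is one attempt and no reset: what is moved stays moved. The work goes in short steps, Python scripts to look and compute and a tool call to move; the robot and the scene stay as the last step left them, time stands still between calls to the robot, and variables do not carry over. Pictures are saved under pics/ and viewed, about 8 in all and at most 12, crops included, and the job is handed in when it is done.

Besides the shell and the picture viewer there is one more tool, called after "Call:" as name(argument=value, ...), one argument or row to a line, values as JSON. arm_command: Moves the arm, as the interface text tells. Its arguments: {"type":"object","properties":{"commands":{"type":"array"}},"required":["commands"]}

```bash
ls; mkdir -p pics
cat > h.py <<'E'
from plant import *
import numpy as np, cv2, json, pickle
def snap(n,f):
    s=snapshot(n); cv2.imwrite(f'pics/{f}.png',s['frame']); pickle.dump(s,open(f'pics/{f}.pkl','wb')); return s
def load(f): return pickle.load(open(f'pics/{f}.pkl','rb'))
def K(s):
    f=s['frame'].shape[0]/2/np.tan(np.radians(s['fov_y'])/2)
    return np.array([[f,0,s['cx']],[0,f,s['cy']],[0,0,1.]])
def proj(s,P):
    P=np.atleast_2d(P); c=(np.array(s['world_to_cam'])@np.c_[P,np.ones(len(P))].T)[:3]
    p=K(s)@np.array([c[0],-c[1],-c[2]]); return (p[:2]/p[2]).T
def ray(s,uv,z):
    "pixel -> world point on plane z"
    T=np.array(s['world_to_cam']); R=T[:3,:3]; o=-R.T@T[:3,3]
    d=np.linalg.inv(K(s))@np.array([uv[0],uv[1],1.]); d=R.T@np.array([d[0],-d[1],-d[2]])
    return o+d*(z-o[2])/d[2]
E
python3 - <<'E'
from h import *
for n in ('top','side'):
    s=snap(n,n+'0'); print({k:v for k,v in s.items() if k not in('frame','world_to_cam')}); print(np.round(np.array(s['world_to_cam']),3))
a=[cv2.imread(f'pics/{n}0.png') for n in('top','side')]
o=get_obs(); print(o)
E
```

```text
pics
{'fov_y': 46.70778463791575, 'cx': 252.55045442403167, 'cy': 192.80795112193144}
[[-1.90e-02 -1.00e+00 -2.00e-03  8.60e-02]
 [ 9.85e-01 -1.90e-02  1.70e-01 -5.68e-01]
 [-1.70e-01  1.00e-03  9.85e-01 -1.22e+00]
 [ 0.00e+00  0.00e+00  0.00e+00  1.00e+00]]
{'fov_y': 45.68479726073305, 'cx': 262.13214019360265, 'cy': 189.69970765692884}
[[ 0.929 -0.369  0.02  -0.482]
 [ 0.184  0.511  0.84  -0.227]
 [-0.32  -0.777  0.542 -1.254]
 [ 0.     0.     0.     1.   ]]
{'clock': 0.1, 'joint_pos': array([ 9.16786756e+01,  2.05860542e+01,  6.39966065e-01, -1.91343957e-02,
       -7.01371186e+01, -1.65059449e+01]), 'qvel': array([ 0.07926466, -0.0595004 ,  0.11427663,  0.0634107 ,  0.03303647,
       -0.01333883]), 'tau': array([-1.81586369e-03, -5.84164274e+01,  2.93750793e+01,  7.01568648e+00,
        1.01079335e-02, -6.30680302e-05]), 'tool_pos': array([0.17265293, 0.65208811, 0.22573357]), 'orientation': array([   4.30827601,   89.91487042, -100.52550766]), 'force': array([-0.22572462, -0.07567652,  1.19331966]), 'moment': array([-0.0523698 ,  0.00891131, -0.0341365 ]), 'opening': 0.0874129253828879}
```

View pics/top0.png

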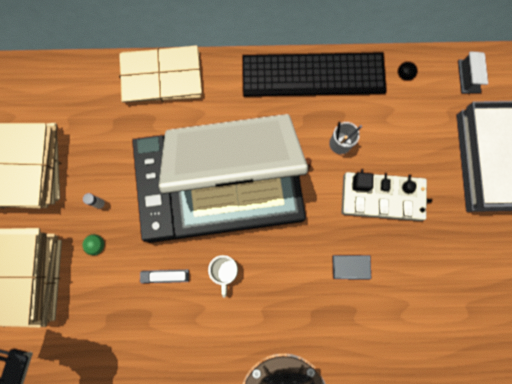

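View pics/side0.png

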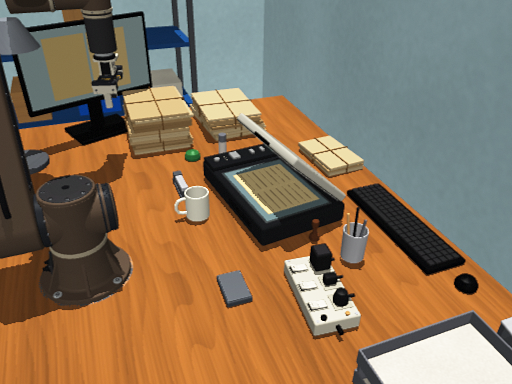

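Top view: scanner around (220,185), its power key at about (156,226) and scan key at (153,201). The board is at (385,196), with the black box plug at (363,181) in the left (+y) socket, number 1. I'll zoom in for accurate pixels.

Run:
```python
from h import *
s=load('top0'); f=s['frame']
a=cv2.resize(f[125:245,130:180],None,fx=5,fy=5,interpolation=cv2.INTER_CUBIC) #250x600
b=cv2.resize(f[165:225,335:435],None,fx=5.4,fy=5.4,interpolation=cv2.INTER_CUBIC) #540x324
c=np.zeros((600,800,3),np.uint8); c[:,:250]=a; c[:324,255:795]=b[:324,:540]
d=cv2.resize(f[110:245,130:310],None,fx=2,fy=2,interpolation=cv2.INTER_CUBIC); c[328:598,255:615]=d
cv2.imwrite('pics/z1.png',c)
```

```text
(no output)
```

View pics/z1.png

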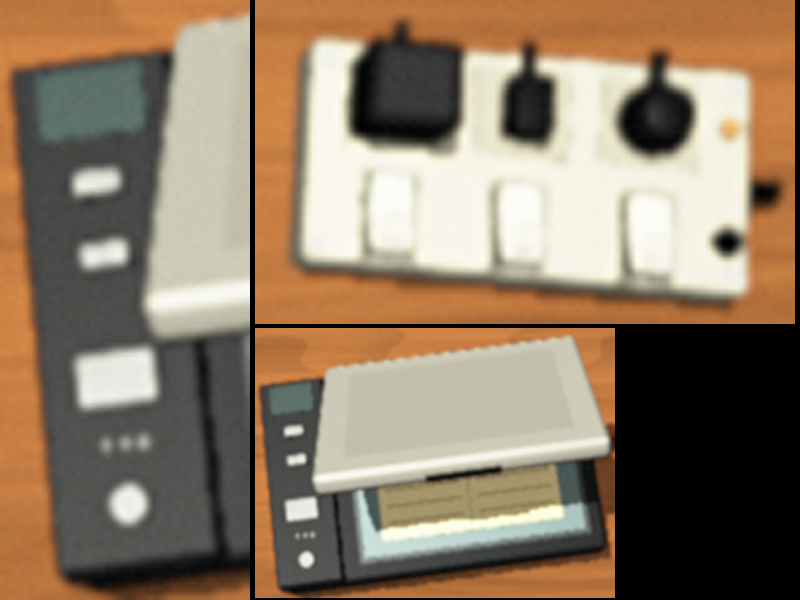

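The zoom confirms it: the box plug is in socket 1. In full-frame pixels, rocker 1 is at (360,204.8), the power key at (155.6,225.6), scan at (153.2,200.6) and the mode keys at (150.8,175.6) and (149.2,161.4). Next I'll fit the poses.

```bash
cat > fit.py <<'E'
from h import *
from scipy.optimize import least_squares
s=load('top0')
def W(p,L):
    c,n=np.cos(p[2]),np.sin(p[2]); L=np.atleast_2d(L)
    return np.c_[p[0]+c*L[:,0]-n*L[:,1],p[1]+n*L[:,0]+c*L[:,1],L[:,2]]
def fit(L,uv,p0):
    r=least_squares(lambda p:(proj(s,W(p,L))-uv).ravel(),p0); return r.x,r.fun.reshape(-1,2)
E
python3 - <<'E'
from fit import *
Ls=np.array([[-112,182,94],[-42,182,94],[28,182,94],[70,182,94]])/1e3
us=np.array([[155.6,225.6],[153.2,200.6],[150.8,175.6],[149.2,161.4]])
print([ray(s,u,.094).round(4) for u in us])
p,e=fit(Ls,us,[.7,.1,0]); print('scanner',p,np.degrees(p[2])); print(e.round(1))
Lb=np.array([[60,117.5,42],[60,-117.5,42],[-33,73,48],[-33,5,48],[-33,-63,48]])/1e3
ub=np.array([[344.8,172.4],[426.3,178.5],[360,204.8],[384.1,206.3],[407.8,208.5]])
q,e=fit(Lb,ub,[.6,-.3,0]); print('board',q,np.degrees(q[2])); print(e.round(1))
print('rocker1 end',W(q,[-.033-.017,.073,.053]))
for a in(0.,.55,.7,.8):
    # lid top front corners
    c,n=np.cos(a),np.sin(a)
    def P(d,y,h): return [.135-d*c+(-h*n)*-1*-1 if 0 else .135-d*c+h*n,y,.074+d*n+h*c]
    print(a,[proj(s,W(p,P(.27,y,.03)))[0].round(1) for y in(-.048+.1775,-.048-.1775)], W(p,P(.235,-.048,.03)).round(3))
S=load('side0')
print(proj(S,W(p,Ls)).round(), proj(S,W(q,Lb)).round())
E
```

```text
[array([0.4763, 0.3402, 0.094 ]), array([0.5452, 0.348 , 0.094 ]), array([0.6154, 0.3559, 0.094 ]), array([0.656 , 0.3612, 0.094 ])]
scanner [0.6082273  0.17216687 0.11604421] 6.648843431583492
[[ 0.1  0.2]
 [-0.  -0.1]
 [-0.1  0.2]
 [ 0.1 -0.3]]
board [ 0.55476148 -0.30457658 -0.09344534] -5.354023862673903
[[ 0.2 -0.1]
 [ 0.3 -0.3]
 [-0.2  0.1]
 [-0.3  0.4]
 [ 0.  -0.1]]
rocker1 end [[ 0.5117912  -0.22722959  0.053     ]]
0.0 [array([175.1, 231.2]), array([305.7, 213.5])] [[0.514 0.113 0.104]]
0.55 [array([162.8, 203.6]), array([308.6, 184. ])] [[0.564 0.119 0.222]]
0.7 [array([159.1, 190.3]), array([308.4, 170.3])] [[0.589 0.122 0.248]]
0.8 [array([156.6, 180.3]), array([307.9, 160.1])] [[0.607 0.124 0.263]]
[[216. 158.]
 [234. 154.]
 [251. 150.]
 [261. 147.]] [[323. 252.]
 [361. 314.]
 [297. 267.]
 [306. 284.]
 [316. 304.]]
```

```bash
cat > go.py <<'E'
import sys
from h import *
from scipy.spatial.transform import Rotation as Ro
def go(t,jaw,n=1):
    o=get_obs(); R=Ro.from_euler('xyz',o['orientation'],degrees=True).as_matrix()
    a=np.degrees(np.arctan2(R[1,2],R[0,2])); d=(jaw-a+90)%180-90   # world yaw wanted for the jaw axis
    # tool x points down: a world yaw +d is a turn -d about tool x
    D=R.T@(np.array(t)-o['tool_pos'])*1e3
    print('t',round(o['clock'],2),'pos',o['tool_pos'].round(4),'toolx',R[:,0].round(3),'jaw',round(a,1),'F',o['force'].round(1),'open',round(o['opening'],3),'j',o['joint_pos'].round(0))
    print('-> shift mm',D.round(1),'turn',round(-d,1),'rows>=',int(np.ceil(max(np.linalg.norm(D)/60,abs(d)/10.5))))
if __name__=='__main__':
    v=[float(x) for x in sys.argv[1:]]
    go(v[:3],v[3])
E
python3 go.py .45 .3 .42 84.65; python3 go.py .512 -.227 .10 84.65
```

```text
t 0.1 pos [0.1727 0.6521 0.2257] toolx [-0.    -0.001 -1.   ] jaw -104.8 F [-0.2 -0.1  1.2] open 0.087 j [ 92.  21.   1.  -0. -70. -17.]
-> shift mm [-193.8  358.3  269.6] turn -9.5 rows>= 9
t 0.1 pos [0.1727 0.6521 0.2257] toolx [-0.    -0.001 -1.   ] jaw -104.8 F [-0.2 -0.1  1.2] open 0.087 j [ 92.  21.   1.  -0. -70. -17.]
-> shift mm [126.9 553.1 762.7] turn -9.5 rows>= 16
```

Call:
arm_command(
  commands=[-50, 0, 0, -9.5, 0, -50, 0, 0, 0, 0, -40, 30, 20, 0, 0, -30, 40, 30, 0, 0, -20, 40, 35, 0, 0],
)

```text
clock: 0.72
tool_pos: [0.2744, 0.557, 0.4153]
orientation: [-1.8, 89.2, -96.6]
force: [0.8, -0.2, -0.4]
opening: 0.043
```

```bash
python3 go.py .45 .25 .40 84.65; python3 go.py .512 -.227 .40 84.65
```

```text
t 0.72 pos [0.2744 0.557  0.4153] toolx [-0.002 -0.013 -1.   ] jaw -94.7 F [ 0.8 -0.2 -0.4] open 0.043 j [ 82.  13.  14.   0. -92.   3.]
-> shift mm [ 19.2 200.4 291.1] turn 0.6 rows>= 6
t 0.72 pos [0.2744 0.557  0.4153] toolx [-0.002 -0.013 -1.   ] jaw -94.7 F [ 0.8 -0.2 -0.4] open 0.043 j [ 82.  13.  14.   0. -92.   3.]
-> shift mm [ 25.5 301.6 761.3] turn 0.6 rows>= 14
```

Call:
arm_command(
  commands=[0, 36, 48, 0, 0, 0, 36, 48, 0, 0, 0, 36, 48, 0, 0, 0, 36, 48, 0, 0, 0, 32, 50, 0, 0],
)

```text
clock: 1.35
tool_pos: [0.4336, 0.2935, 0.4184]
orientation: [-3.4, 89.3, -98.1]
force: [0.7, 0.7, -0.8]
opening: 0.0007
```

Call:
arm_command(
  commands=[0, 18, 58, 0, 0, 0, 18, 58, 0, 0, 0, 16, 58, 0, 0, 0, 14, 58, 0, 0, 0, 14, 58, 0, 0],
)

```text
clock: 1.98
tool_pos: [0.4897, -0.0115, 0.4209]
orientation: [-10.3, 89.2, -104.9]
force: [0.8, 0.3, 0.1]
opening: 0.0008
```

```bash
python3 go.py .512 -.227 .30 84.65
```

```text
t 1.98 pos [ 0.4897 -0.0115  0.4209] toolx [-0.004 -0.014 -1.   ] jaw -94.6 F [0.8 0.3 0.1] open 0.001 j [ 22.  -1.  -2.   1. -90.  63.]
-> shift mm [123.9  39.8 211.3] turn 0.7 rows>= 5
```

Call:
arm_command(
  commands=[10, 8, 53, 0, 0, 25, 8, 53, 0, 0, 40, 8, 53, 0, 0, 50, 8, 45, 0, 0, 10, 8, 10, 0, 0],
)

```text
clock: 2.6
tool_pos: [0.5099, -0.2303, 0.2933]
orientation: [-7.3, 89.3, -102.2]
force: [0.8, -0.9, -0.6]
opening: 0.0
```

```bash
python3 - <<'E'
from fit import *
S=snap('wrist','w1'); q=[.55476148,-.30457658,-.09344534]
pts=W(q,np.array([[-50,73,53],[-50,5,53],[-12,73,46],[-60,117.5,42],[60,117.5,42]])/1e3)
f=S['frame'].copy()
for u in proj(S,pts): print(u.round()); cv2.circle(f,tuple(int(x) for x in np.clip(u,-999,999)),3,(0,0,255),1)
cv2.imwrite('pics/w1a.png',f)
E
python3 go.py .512 -.227 .10 84.65
```

```text
[251. 161.]
[296. 161.]
[251. 134.]
[222. 166.]
[219.  82.]
t 2.65 pos [ 0.5112 -0.2305  0.2934] toolx [-0.002 -0.013 -1.   ] jaw -94.8 F [ 1.  -1.5 -0.4] open 0.0 j [ -4.   8.  -8.   1. -74.  89.]
-> shift mm [193.3   0.7  -6.2] turn 0.5 rows>= 4
```

View pics/w1a.png

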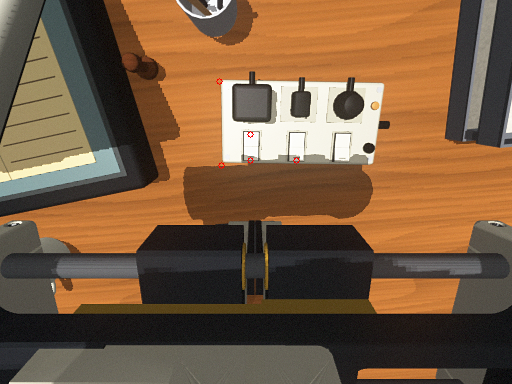

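The wrist view shows rocker 1 with its near end at about (251,158), in front of the box plug at (252,103). The prediction is within 2-3 px (3 mm), so I'm descending.

Call:
arm_command(
  commands=[55, 1, -6, 0.5, 0, 60, 1, 0, 0, 0, 60, 0, 0, 0, 0, 38, 0, 0, 0, 0, 0, 0, 0, 0, 0],
)

```text
clock: 3.28
tool_pos: [0.5204, -0.226, 0.0809]
orientation: [33.1, 89.0, -62.1]
force: [0.9, 0.6, 1.3]
opening: 0.0003
```

```bash
python3 go.py .514 -.227 .047 84.65
```

```text
t 3.27 pos [ 0.5204 -0.226   0.0809] toolx [ 0.008 -0.016 -1.   ] jaw -95.2 F [0.9 0.6 1.3] open 0.0 j [ -3.  18. -25.   1. -47.  87.]
-> shift mm [33.9 -6.6  1.1] turn 0.2 rows>= 1
```

Call:
arm_command(
  commands=[10, -7, 1, 0, 0, 8, 0, 0, 0, 0, 6, 0, 0, 0, 0, 0, 0, 0, 0, 0],
)

```text
clock: 3.78
tool_pos: [0.5176, -0.2264, 0.0613]
orientation: [50.4, 88.6, -44.7]
force: [0.5, 0.7, 0.6]
opening: 0.0004
```

```bash
python3 go.py .514 -.227 .047 84.65
```

```text
t 3.77 pos [ 0.5176 -0.2264  0.0613] toolx [ 0.018 -0.017 -1.   ] jaw -95.1 F [0.5 0.7 0.6] open 0.0 j [ -3.  19. -27.   1. -43.  87.]
-> shift mm [14.3 -3.8  0.7] turn 0.3 rows>= 1
```

Call:
arm_command(
  commands=[4, -5, 0, 0, 0, 4, 0, 0, 0, 0, 3, 0, 0, 0, 0],
)

```text
clock: 4.15
tool_pos: [0.5121, -0.2263, 0.0506]
orientation: [50.5, 88.6, -44.6]
force: [-4.3, 2.2, 5.1]
opening: 0.0004
```

Call:
arm_command(
  commands=[3, -1, 0, 0, 0, 2, 0, 0, 0, 0, 1.5, 0, 0, 0, 0],
)

```text
clock: 4.53
tool_pos: [0.5114, -0.2263, 0.0469]
orientation: [50.4, 88.5, -44.6]
force: [-9.5, 7.1, 23.7]
opening: 0.0001
```

```bash
python3 go.py .514 -.227 .047 84.65
```

```text
t 4.53 pos [ 0.5114 -0.2263  0.0469] toolx [ 0.019 -0.018 -1.   ] jaw -95.0 F [-9.5  7.1 23.7] open 0.0 j [ -3.  20. -28.   2. -41.  87.]
-> shift mm [0.  2.6 0.5] turn 0.3 rows>= 1
```

The rocker is at its stop (z 0.0469, 24 N). I'll lift off.

Call:
arm_command(
  commands=[-15, 0, 0, 0, 0, -50, 0, 0, 0, 0, -60, 0, 0, 0, 0, -60, 0, 0, 0, 0, -60, 0, 0, 0, 0],
)

```text
clock: 5.15
tool_pos: [0.5059, -0.2215, 0.2936]
orientation: [38.9, 88.8, -56.1]
force: [2.2, -0.4, -1.0]
opening: 0.0005
```

```bash
python3 - <<'E'
from h import *
S=snap('wrist','w2')
c=cv2.resize(S['frame'][60:180,200:400],None,fx=3,fy=3,interpolation=cv2.INTER_CUBIC)
cv2.imwrite('pics/w2a.png',c)
E
python3 go.py .476 .345 .40 96.65;python3 go.py .476 .345 .40 6.65
```

```text
t 5.2 pos [ 0.509  -0.223   0.3031] toolx [ 0.023 -0.022 -0.999] jaw -95.0 F [ 3.1 -2.  10. ] open 0.001 j [ -3.   6.  -9.   1. -74.  87.]
-> shift mm [-110.1  -79.2 -561. ] turn -11.6 rows>= 10
t 5.2 pos [ 0.509  -0.223   0.3031] toolx [ 0.023 -0.022 -0.999] jaw -95.0 F [ 3.1 -2.  10. ] open 0.001 j [ -3.   6.  -9.   1. -74.  87.]
-> shift mm [-110.1  -79.2 -561. ] turn 78.4 rows>= 10
```

View pics/w2a.png

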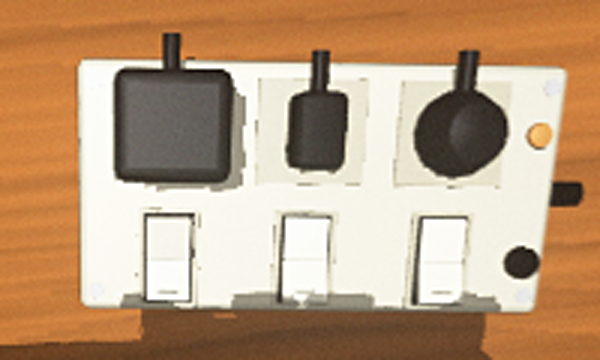

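Rocker 1 at (168,258) now has its near half lit and down, unlike rockers 2 and 3, so it is on and the others are untouched. Next is the power key, with the jaw line along the scanner's x to keep clear of the lid.

Call:
arm_command(
  commands=[-60, 0, 0, 0, 0, -55, -5, -20, 0, 0, 0, -8, -58, 0, 0, 0, -8, -58, 0, 0, 0, -8, -58, 0, 0],
)

```text
clock: 5.82
tool_pos: [0.4964, -0.0226, 0.4099]
orientation: [62.4, 87.8, -33.0]
force: [0.6, 0.3, 0.3]
opening: 0.0003
```

Call:
arm_command(
  commands=[0, -8, -58, 0, 0, 0, -8, -58, 0, 0, 0, -8, -58, 0, 0, 0, -8, -58, 0, 0, 0, -8, -58, 0, 0],
)

```text
clock: 6.45
tool_pos: [0.4831, 0.2806, 0.4038]
orientation: [71.1, 87.6, -24.2]
force: [1.7, -0.2, 0.4]
opening: 0.0004
```

```bash
python3 go.py .476 .345 .40 6.65
```

```text
t 6.45 pos [0.4831 0.2806 0.4038] toolx [ 0.038 -0.017 -0.999] jaw -95.4 F [ 1.7 -0.2  0.4] open 0.0 j [ 52.   5.   2.   2. -86.  33.]
-> shift mm [  2.5 -13.2 -63.5] turn 78.0 rows>= 8
```

Call:
arm_command(
  commands=[0, -13, -60, 0, 0, 0, 0, 0, 10.6, 0, 0, 0, 0, 10.6, 0, 0, 0, 0, 10.6, 0, 0, 0, 0, 10.6, 0],
)

```text
clock: 7.08
tool_pos: [0.4753, 0.3496, 0.3978]
orientation: [111.9, 87.7, -26.5]
force: [-0.2, -0.5, -0.4]
opening: 0.0001
```

Call:
arm_command(
  commands=[0, 0, 0, 10.6, 0, 0, 0, 0, 10.6, 0, 0, 0, 0, 10.6, 0, 0, 0, 0, 0, 0],
)

```text
clock: 7.58
tool_pos: [0.4763, 0.3511, 0.3959]
orientation: [145.3, 87.7, -25.2]
force: [1.3, -0.0, -0.1]
opening: 0.0007
```

```bash
python3 - <<'E'
from fit import *
S=snap('wrist','w3'); p=[0.6082273,0.17216687,0.11604421]
Ls=np.array([[-112,182,94],[-42,182,94],[28,182,94],[70,182,94],[-150,230,86]])/1e3
f=S['frame'].copy()
for u in proj(S,W(p,Ls)): print(u.round(1)); cv2.circle(f,tuple(int(x) for x in np.clip(u,-999,999)),3,(0,0,255),1)
cv2.imwrite('pics/w3a.png',f); print(W(p,Ls).round(4))
E
python3 go.py .476 .345 .12 6.65
```

```text
[262.4 152.1]
[221.4 149.9]
[180.7 147.8]
[156.4 146.5]
[282.3 179.6]
[[0.4759 0.34   0.094 ]
 [0.5454 0.3481 0.094 ]
 [0.615  0.3562 0.094 ]
 [0.6567 0.361  0.094 ]
 [0.4326 0.3833 0.086 ]]
t 7.62 pos [0.4763 0.3511 0.3959] toolx [ 0.037 -0.017 -0.999] jaw -170.4 F [-0.1  0.1 -0.7] open 0.0 j [ 57.   9.   5.   2. -86. -47.]
-> shift mm [275.7  -0.4  10.5] turn 3.0 rows>= 5
```

View pics/w3a.png

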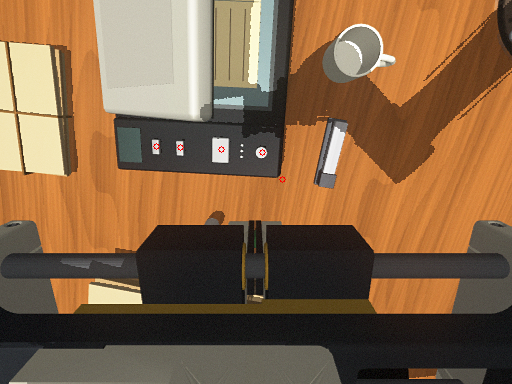

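The wrist view shows the predicted marks landing right on the keys: power (262,152), scan (221,150) and modes (181,148) and (156,147). Descending onto power.

Call:
arm_command(
  commands=[55, 0, 10, 3, 0, 60, 0, 0, 0, 0, 60, 0, 0, 0, 0, 60, 0, 0, 0, 0, 20, 0, 0, 0, 0],
)

```text
clock: 8.25
tool_pos: [0.478, 0.3473, 0.1363]
orientation: [158.6, 87.5, -13.5]
force: [-0.5, -1.3, 1.4]
opening: 0.0005
```

```bash
python3 go.py .4755 .344 .094 6.65
```

```text
t 8.25 pos [0.478  0.3473 0.1363] toolx [ 0.042 -0.01  -0.999] jaw -172.1 F [-0.5 -1.3  1.4] open 0.0 j [ 57.  16. -20.   3. -53. -50.]
-> shift mm [42.1  2.3  4.6] turn 1.2 rows>= 1
```

Call:
arm_command(
  commands=[20, 3, 4, 1.2, 0, 10, 0, 0, 0, 0, 5, 0, 0, 0, 0, 0, 0, 0, 0, 0],
)

```text
clock: 8.75
tool_pos: [0.4763, 0.3435, 0.0986]
orientation: [157.0, 87.5, -15.6]
force: [-0.5, 0.6, 0.7]
opening: 0.0005
```

```bash
python3 go.py .4755 .344 .094 6.65
```

```text
t 8.75 pos [0.4763 0.3435 0.0986] toolx [ 0.042 -0.012 -0.999] jaw -172.6 F [-0.5  0.6  0.7] open 0.0 j [ 56.  18. -23.   3. -49. -51.]
-> shift mm [ 4.5 -0.7  1. ] turn 0.7 rows>= 1
```

Call:
arm_command(
  commands=[4, 0, 0, 0, 0, 3, 0, 0, 0, 0, 1.5, 0, 0, 0, 0],
)

```text
clock: 9.12
tool_pos: [0.4773, 0.3443, 0.0917]
orientation: [160.4, 87.4, -12.2]
force: [-1.5, -0.4, 3.9]
opening: 0.0003
```

Call:
arm_command(
  commands=[2, 0, 0, 0, 0, 0.5, 0, 0, 0, 0],
)

```text
clock: 9.38
tool_pos: [0.4773, 0.3443, 0.0896]
orientation: [160.7, 87.4, -11.9]
force: [-1.7, -0.9, 5.3]
opening: 0.0008
```

Call:
arm_command(
  commands=[1.5, 0, 0, 0, 0, 1, 0, 0, 0, 0],
)

```text
clock: 9.62
tool_pos: [0.4773, 0.3443, 0.0891]
orientation: [161.0, 87.4, -11.5]
force: [-7.0, -3.0, 13.6]
opening: 0.0006
```

Power key bottomed (14 N at z 0.0891). Lifting off and heading for the lid.

Call:
arm_command(
  commands=[-15, 0, 0, 0, 0, -60, 0, 0, 0, 0, -60, 0, 0, 0, 0, -60, 0, 0, 0, 0, -60, 0, 0, 0, 0],
)

```text
clock: 10.25
tool_pos: [0.4649, 0.3453, 0.3485]
orientation: [152.7, 87.5, -19.8]
force: [0.3, 1.2, -0.5]
opening: 0.0003
```

```bash
python3 - <<'E'
from fit import *
S=snap('side','s2'); p=[0.6082273,0.17216687,0.11604421]
def P(a,d,y,h=.03):
    c,n=np.cos(a),np.sin(a); return W(p,[.135-d*c+h*n,y,.074+d*n+h*c])[0]
for a in (.65,.7,.75,.8): print(a,'top px',[proj(s,P(a,.27,y))[0].round(1) for y in(.1295,-.2255)],'side px',[proj(S,P(a,.27,y))[0].round(0) for y in(.1295,-.2255)])
for a in np.arange(.8,-.01,-.1): print(round(a,2),P(a,.235,-.048).round(3))
a=S['frame'][90:220,190:370]; b=s['frame'][110:210,150:320]
a=cv2.resize(a,None,fx=2.2,fy=2.2); b=cv2.resize(b,None,fx=2.2,fy=2.2); c=np.zeros((290,780,3),np.uint8); c[:a.shape[0],:a.shape[1]]=a; c[:b.shape[0],400:400+b.shape[1]]=b
cv2.imwrite('pics/z2.png',c)
E
python3 go.py .58 .122 .42 6.65
```

```text
0.65 top px [array([160.3, 194.9]), array([308.5, 175.1])] side px [array([235., 117.]), array([290., 165.])]
0.7 top px [array([159.1, 190.3]), array([308.4, 170.3])] side px [array([237., 114.]), array([293., 161.])]
0.75 top px [array([157.8, 185.4]), array([308.2, 165.3])] side px [array([240., 111.]), array([297., 157.])]
0.8 top px [array([156.6, 180.3]), array([307.9, 160.1])] side px [array([243., 108.]), array([300., 154.])]
0.8 [0.607 0.124 0.263]
0.7 [0.589 0.122 0.248]
0.6 [0.572 0.12  0.231]
0.5 [0.557 0.118 0.213]
0.4 [0.544 0.116 0.193]
0.3 [0.534 0.115 0.172]
0.2 [0.525 0.114 0.15 ]
0.1 [0.519 0.113 0.127]
0.0 [0.514 0.113 0.104]
t 10.3 pos [0.4674 0.3466 0.3582] toolx [ 0.05  -0.007 -0.999] jaw -172.5 F [ 2.5  1.2 11.6] open 0.0 j [ 58.   7.  -1.   3. -80. -51.]
-> shift mm [-54.5 238.1 -85.3] turn 0.8 rows>= 5
```

View pics/z2.png

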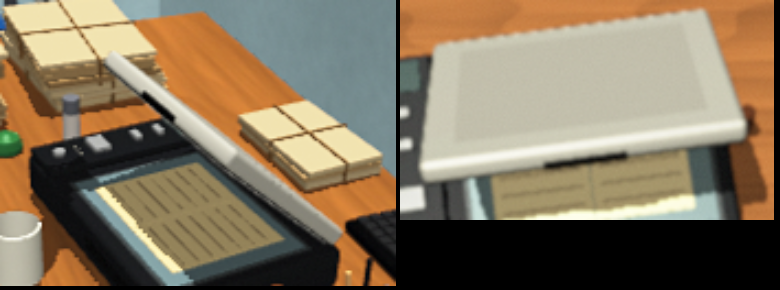

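In the side view the lid's free corner is at about (239,115), and in the top view at about (161,183), so the lid stands at about 0.72 rad. Moving above it.

Call:
arm_command(
  commands=[-55, 10, 0, 0, 0, -20, 55, -20, 0, 0, 0, 56, -30, 0, 0, 0, 56, -30, 0, 0, 0, 45, -30, 0, 0],
)

```text
clock: 10.92
tool_pos: [0.6021, 0.1417, 0.4446]
orientation: [172.6, 86.7, 0.5]
force: [0.5, 1.3, -0.5]
opening: 0.0001
```

```bash
python3 go.py .614 .1245 .30 6.65
```

```text
t 10.93 pos [0.6021 0.1417 0.4446] toolx [ 0.058  0.    -0.998] jaw -172.1 F [ 0.5  1.3 -0.5] open 0.0 j [ 32.  10.  13.   2. -90. -24.]
-> shift mm [145.1  17.6  -1. ] turn 1.3 rows>= 3
```

Call:
arm_command(
  commands=[55, 18, 0, 1.3, 0, 55, 0, 0, 0, 0, 30, 0, 0, 0, 0, 10, 0, 0, 0, 0, 0, 0, 0, 0, 0],
)

```text
clock: 11.55
tool_pos: [0.6173, 0.1188, 0.2935]
orientation: [175.1, 86.4, 1.2]
force: [0.1, -0.3, 0.8]
opening: 0.0004
```

```bash
python3 go.py .614 .1245 .26 6.65
```

```text
t 11.55 pos [0.6173 0.1188 0.2935] toolx [ 0.063  0.001 -0.998] jaw -173.8 F [ 0.1 -0.3  0.8] open 0.0 j [ 30.  12.  -3.   2. -72. -24.]
-> shift mm [33.2 -6.2  4.8] turn -0.5 rows>= 1
```

Call:
arm_command(
  commands=[12, -5, 3, 0, 0, 10, 0, 1, 0, 0, 8, 0, 1, 0, 0, 6, 0, 1, 0, 0, 5, 0, 2, 0, 0],
)

```text
clock: 12.18
tool_pos: [0.6128, 0.1247, 0.2537]
orientation: [177.0, 86.0, 3.3]
force: [-0.0, 0.5, 4.7]
opening: 0.0005
```

Call:
arm_command(
  commands=[5, 0, 4, 0, 0, 5, 0, 4, 0, 0, 5, 0, 4, 0, 0, 5, 0, 4, 0, 0, 5, 0, 4, 0, 0],
)

```text
clock: 12.8
tool_pos: [0.5982, 0.1231, 0.2324]
orientation: [178.3, 85.3, 4.6]
force: [0.3, -0.2, 5.0]
opening: 0.0002
```

Call:
arm_command(
  commands=[6, 0, 4, 0, 0, 6, 0, 4, 0, 0, 6, 0, 4, 0, 0, 6, 0, 4, 0, 0, 6, 0, 4, 0, 0],
)

```text
clock: 13.42
tool_pos: [0.5832, 0.1214, 0.2053]
orientation: [179.4, 84.7, 5.8]
force: [-0.8, -0.3, 5.2]
opening: 0.0004
```

Call:
arm_command(
  commands=[6, 0, 4, 0, 0, 6, 0, 4, 0, 0, 6, 0, 3, 0, 0, 6, 0, 3, 0, 0, 6, 0, 3, 0, 0],
)

```text
clock: 14.05
tool_pos: [0.5679, 0.1196, 0.1723]
orientation: [179.5, 84.7, 5.8]
force: [-1.9, 0.2, 4.4]
opening: 0.0004
```

```bash
python3 go.py .544 .1164 .104 6.65
```

```text
t 14.05 pos [0.5679 0.1196 0.1723] toolx [ 0.092  0.009 -0.996] jaw -173.6 F [-1.9  0.2  4.4] open 0.0 j [ 33.  11. -22.   3. -53. -28.]
-> shift mm [65.8  0.4 30.4] turn -0.3 rows>= 2
```

Call:
arm_command(
  commands=[6, 0, 3, 0, 0, 6, 0, 3, 0, 0, 6, 0, 3, 0, 0, 6, 0, 2.5, 0, 0, 6, 0, 2.5, 0, 0],
)

```text
clock: 14.68
tool_pos: [0.5552, 0.118, 0.1381]
orientation: [179.2, 84.8, 5.6]
force: [-2.8, -0.6, 3.4]
opening: 0.0003
```

Call:
arm_command(
  commands=[6, 0, 2, 0, 0, 6, 0, 2, 0, 0, 6, 0, 2, 0, 0, 4, 0, 1, 0, 0, 3, 0, 1, 0, 0],
)

```text
clock: 15.3
tool_pos: [0.5489, 0.1172, 0.1101]
orientation: [179.1, 84.8, 5.5]
force: [-0.7, 0.1, 2.2]
opening: 0.0006
```

```bash
python3 go.py .544 .1164 .104 6.65
```

```text
t 15.3 pos [0.5489 0.1172 0.1101] toolx [ 0.09   0.009 -0.996] jaw -173.6 F [-0.7  0.1  2.2] open 0.001 j [ 34.  13. -28.   4. -44. -30.]
-> shift mm [5.6 0.3 5.5] turn -0.3 rows>= 1
```

Call:
arm_command(
  commands=[3, 0, 1, 0, 0, 2, 0, 0, 0, 0, 1, 0, 0, 0, 0],
)

```text
clock: 15.68
tool_pos: [0.5484, 0.1172, 0.1047]
orientation: [178.9, 84.8, 5.3]
force: [-9.8, 1.2, 19.6]
opening: 0.0005
```

Call:
arm_command(
  commands=[1, 0, 0, 0, 0, 1, 0, 0, 0, 0],
)

```text
clock: 15.92
tool_pos: [0.5483, 0.1172, 0.1048]
orientation: [178.9, 84.8, 5.3]
force: [-6.5, -0.5, 13.4]
opening: 0.0005
```

The lid has hit its stop (tip at about 0.103, force up to 20 N). I'll lift off and check.

Call:
arm_command(
  commands=[-10, 0, 0, 0, 0, -40, 0, 0, 0, 0, -50, 0, 0, 0, 0, -20, 0, 0, 0, 0, 0, 0, 0, 0, 0],
)

```text
clock: 16.55
tool_pos: [0.5377, 0.1162, 0.2287]
orientation: [179.0, 84.7, 5.4]
force: [-0.2, -0.2, -0.0]
opening: 0.0001
```

```bash
python3 - <<'E'
from fit import *
p=[0.6082273,0.17216687,0.11604421]
im=[]
for n in('side','top'):
    S=snap(n,n+'3'); f=S['frame'].copy()
    L=np.array([[-.135,y,z] for y in(.1295,-.2255) for z in(.104,.076)]+[[-.042,.182,.094]])
    f=cv2.resize(f,None,fx=3,fy=3,interpolation=cv2.INTER_CUBIC)
    for u in proj(S,W(p,L)): print(n,u.round(1)); cv2.circle(f,tuple(int(3*x+1) for x in u),4,(0,0,255),1)
    im.append(f)
a=im[0][3*130:3*255,3*195:3*325]; b=im[1][3*110:3*235,3*132:3*268]
cv2.imwrite('pics/z3.png',np.hstack([a,b]))
E
python3 go.py .5454 .350 .16 6.65
```

```text
side [215.9 163.4]
side [216.2 170.4]
side [265.4 218.3]
side [265.2 226.1]
side [233.9 153.7]
top [175.1 231.2]
top [176.9 232.1]
top [305.7 213.5]
top [304.5 214.8]
top [153.2 200.5]
t 16.65 pos [0.5368 0.1157 0.2267] toolx [ 0.088  0.007 -0.996] jaw -173.6 F [ 0.   0.2 -0.1] open 0.0 j [ 34.   6. -20.   3. -60. -29.]
-> shift mm [  68.9 -232.1  -28.6] turn -0.3 rows>= 5
```

View pics/z3.png

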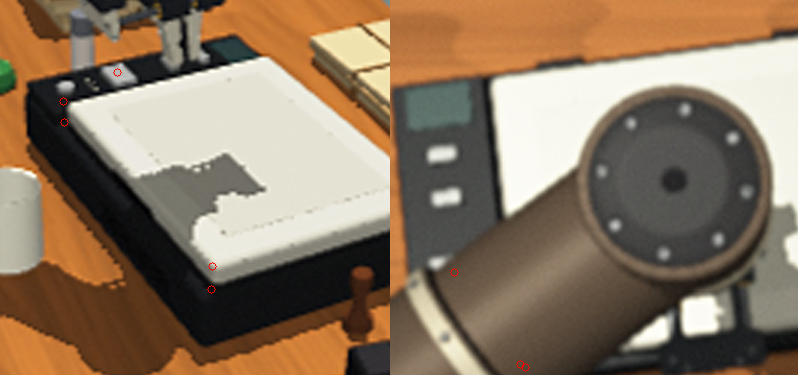

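In the side view the lid lies flat on the bed, with its front edge from (68,105) to (215,272), parallel to and along the predicted shut marks; the stamp and mug are undisturbed. Now the scan key.

Call:
arm_command(
  commands=[0, -58, -7, 0, 0, 0, -58, -7, 0, 0, 0, -58, -7, 0, 0, 5, -50, -7, 0, 0, 10, -5, 0, 0, 0],
)

```text
clock: 17.27
tool_pos: [0.5393, 0.3507, 0.2054]
orientation: [174.2, 85.3, 0.4]
force: [-0.8, -0.6, -1.6]
opening: 0.0001
```

```bash
python3 go.py .5454 .349 .10 6.65
```

```text
t 17.27 pos [0.5393 0.3507 0.2054] toolx [ 0.082  0.001 -0.997] jaw -173.8 F [-0.8 -0.6 -1.6] open 0.0 j [ 53.  16. -11.   4. -61. -48.]
-> shift mm [105.6   1.5   2.7] turn -0.5 rows>= 2
```

Call:
arm_command(
  commands=[40, 1, 2, 0, 0, 35, 0, 0, 0, 0, 15, 0, 0, 0, 0, 5, 0, 0, 0, 0, 0, 0, 0, 0, 0],
)

```text
clock: 17.9
tool_pos: [0.5437, 0.347, 0.1026]
orientation: [169.3, 85.6, -4.5]
force: [-0.2, 0.3, -0.5]
opening: 0.0002
```

```bash
python3 go.py .5454 .349 .094 6.65
```

```text
t 17.9 pos [0.5437 0.347  0.1026] toolx [ 0.076 -0.006 -0.997] jaw -173.8 F [-0.2  0.3 -0.5] open 0.0 j [ 52.  22. -17.   5. -49. -49.]
-> shift mm [ 8.6 -1.9 -1.3] turn -0.4 rows>= 1
```

Call:
arm_command(
  commands=[5, -2, 0, 0, 0, 3, 0, 0, 0, 0, 2, 0, 0, 0, 0, 1.5, 0, 0, 0, 0],
)

```text
clock: 18.4
tool_pos: [0.5454, 0.3502, 0.0938]
orientation: [172.2, 85.4, -1.6]
force: [-2.6, -0.1, 3.2]
opening: 0.0003
```

Call:
arm_command(
  commands=[2, 0, 0, 0, 0, 1, 0, 0, 0, 0],
)

```text
clock: 18.65
tool_pos: [0.5455, 0.3503, 0.0912]
orientation: [172.4, 85.4, -1.4]
force: [-2.1, -1.2, 3.4]
opening: 0.0002
```

Call:
arm_command(
  commands=[1.5, 0, 0, 0, 0, 1, 0, 0, 0, 0, 1, 0, 0, 0, 0],
)

```text
clock: 19.02
tool_pos: [0.5456, 0.3503, 0.0896]
orientation: [172.5, 85.4, -1.3]
force: [-7.2, -1.1, 12.5]
opening: 0.0006
```

Bottomed (12.5 N). Lifting off and doing a final check.

Call:
arm_command(
  commands=[-15, 0, 0, 0, 0, -50, 0, 0, 0, 0, -60, 0, 0, 0, 0, -60, 0, 0, 0, 0, -40, 0, 0, 0, 0],
)

```text
clock: 19.65
tool_pos: [0.5266, 0.3497, 0.3188]
orientation: [169.6, 85.6, -4.2]
force: [0.2, 0.5, -0.2]
opening: 0.0002
```

Call:
arm_command(
  commands=[0, -50, 20, 0, 0, 0, -50, 20, 0, 0, 0, -50, 20, 0, 0, 0, 0, 0, 0, 0],
)

```text
clock: 20.15
tool_pos: [0.4507, 0.497, 0.3207]
orientation: [176.8, 85.2, 2.9]
force: [-0.6, -1.2, -0.6]
opening: 0.0002
```

Run:
```python
from h import *
a=snap('top','top4')['frame'][40:290,80:440]; b=snap('side','side4')['frame'][100:350,160:400]
cv2.imwrite('pics/z4.png',cv2.resize(np.hstack([a,b]),(800,int(250*800/600))))
```

```text
(no output)
```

View pics/z4.png

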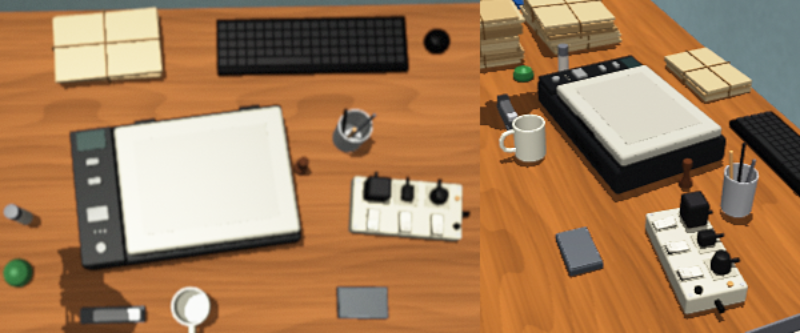

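The lid is shut flat, and everything loose is where it was. Handing in.

```bash
python3 -c "
from plant import *
print(close_job())"
```

```text
the job is handed in; nothing more can be done
None
```

The scan sequence is done in the order asked and handed in at about 20 s of the 64 s allowed; the hand-in reports no verdict.

| Step | Where it stopped | Force at the end (N, vertical) |
|---|---|---|
| Rocker 1 (box plug's socket), near end | tip at 46.9 mm | 24 |
| Power key | tip at 89.1 mm, its full travel | 14 |
| Lid | about 103 mm, against a nominal 104 mm | 3–5 on the way, about 20 briefly at the stop |
| Scan key | tip at 89.6 mm, about its full travel | 12.5 |

**Checks that passed:** A close-up showed rocker 1 thrown and rockers 2 and 3 unchanged. The final top and side pictures show the lid shut flat and the loose objects where they were. The arm finished clear of everything.

**Not confirmed:** The joint values can't be read, so "pressed" and "shut" rest on tip height, force and the pictures.

**Disagreements:** The side camera was about 2 px off the top-camera fit. The tool tilted up to about 5° during the moves, which put the edge of the fingers up to 2 mm lower than the tip reading; I allowed for that.

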